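# Rock the tight stopper out of the pen jar and store the pens

## Robot

A 6-joint arm with a two-finger parallel gripper is mounted at the origin on the work surface. World frame = base frame: x ahead of the robot, y to its left, z up, the work surface at z = 0. Lengths are in m, angles in rad, forces in N, time in s.
With the tool pointing down it reaches from about 0.35 to 0.775 m from the base axis. Payload 7.3 kg.
Tool frame: the origin (TCP) lies at the very end of the fingers, on their centre line; the grasp point (between the pads) lies 19 mm behind it; z points along the fingers, y is the direction in which the jaws open and shut (so a half turn about z gives the same grasp; the last joint's range is limited). The gripper opens to 92 mm and grips with 3 to 60 N. Pads are 19 mm wide; open, the fingers measure 130 mm over their backs; the gripper's body (75 mm by 190 mm) begins 47 mm behind the grasp point.
Start: joints at [-1.476, 0.342, 1.524, -0, 1.275, -0.146], TCP at [0.125, -0.51, 0.227] pointing down, gripper open.
Joint ranges: [-2.53, 2.53], [-0.77, 2.02], [0.04, 2.7], [-1, 4.14], [0.28, 2.66], [-3.11, 3.11]. Speed limits (rad/s): [2.57, 2.57, 3.14, 3.14, 3.14, 3.14].

## Interface

Orientations are given as [roll, pitch, yaw] about the fixed x, y, z axes, in that order (R = Rz(yaw) Ry(pitch) Rx(roll)).
In Python, from cell import observe, read_camera, camera_info, hand_in gives the robot as it stands.
- The arm moves only by the tool jog_arm, never from a script. Its argument "rows" is one flat list of numbers, 5 for each row, row after row: the finger opening in mm, from 0 to 91.8, then the shift along the tool's x, y, z in mm, then the turn about the tool's z in degrees. In form: [gripper, tx, ty, tz, roll, gripper, tx, ty, tz, roll, ...]. A call has 1 to 20 rows; each row shifts and turns the commanded pose from where the row before left it, along the tool's axes as they then stand; what a row does not reach is not made up. A row lasts 1/10 s, in which the tool goes at most 50 mm and 8.59 degrees, less where a joint would pass 70% of its speed; a pose out of reach is approached as far as the arm can. A call with a gripper value outside its range is refused whole. The fingers move at their own pace and stop on an object; "grip_force" is the grip in N (left out, the last holds). Time passes only in rows, so rows that do not move let the fingers close. It gives the time, the measured TCP pose, the force and the opening at its end, in the units of the state.
- observe(): the state, without advancing time (a new reading comes with each control period).
- read_camera(name): name is "scene" or "top" or "wrist"; returns (picture, depth): 400x640x3 uint8, red, green, blue; 400x640 float32, m along the optical axis (not along the pixel's ray), 0 where there is no reading.
- camera_info(name): a dict with "fx", "fy", "cx", "cy" (pixels), "distortion" ([k1, k2, p1, p2, k3] as OpenCV has them; the pictures are not rectified), "extrinsics" (4x4, takes a point from camera to world coordinates); the wrist camera has in their place "tool_from_camera" (4x4, takes a point from camera to tool coordinates, whose origin is the TCP and whose axes are the flange's). Camera axes: x right, y up, looking along -z (the intrinsics and any distortion apply to the point x, -y, -z); pixel columns grow to the right and rows downward; lengths in m; the calibration is good to about 2 mm. A picture is of the moment at which its call begins: read the wrist's pose just before it. camera_info takes no time and is no camera call.
- hand_in(): hands the job in, once; it reports no verdict.
The state is a dict: "time": time; "qpos": joint angles; "qvel": joint speeds; "joint_efforts": joint torques, N m; "tool_pos": TCP position; "tool_rot": TCP orientation; "contact_force": force on the tool from outside, world axes, zero at the start; "torque": the same for the moment, N m; "opening": finger opening in m.
Only numpy, scipy, OpenCV 4.12 (cv2) and the standard library are available. Lean on these libraries where they do the work, as an engineer would, in place of code of your own. Each camera call takes 0.05 s, during which the arm holds its last target. There are 200 camera calls.

## Task

Put the two wooden pens away in the jar. Its wooden stopper is stuck: rock it side to side across the flat faces of its grip, well over and a couple of times each way, while easing it up until it comes free (a straight pull only lifts the jar, which must stay down in its cradle), and set it down in the shallow tray without dropping it. Then feed the pens one at a time through the neck so that both lie wholly inside the jar, leaving the round-headed burnisher in the rack and the glue bottle and putty plate where they are.

Things in the scene. Friction and masses are not known exactly. Their poses are not given: they have to be found in the camera images.
- stopper: Brown wooden stopper, 60 g, z up its axis, origin at the centre of its foot. Tapered plug 41 mm tall, diameter 29 mm at the foot, 39 mm at its top; then a disc, diameter 50 mm, from 41 to 48 mm up; then a flat grip plate. At the start it is wedged upright in the jar's neck: foot 36 mm below the mouth, disc 5 mm above it.
- stopper_grip (a point): Centre of the stopper's flat upright grip plate, 72 mm above its foot; same axes. The plate is 36 mm wide along x, 14 mm thick along y and 47 mm tall. Its flat faces look to +y and -y: rock it towards +y and -y. A swing of about 5 degrees or more to each side counts.
- neck (a point): Point on the jar's axis 18 mm below the mouth, about which the stopper can be tilted some 7 degrees each way. Six springy rubber pads here grip it so hard that a straight pull lifts the jar instead; they yield outwards by 5 mm. Rocked to and fro while raised about 2 mm a swing it works loose; after some 10 mm of rise they let go.
- jar_mouth (a point): Centre of the mouth, on top of the steel rim; z up. Clear glass jar 130 mm tall, body diameter 100 mm, rim 74 mm, in a round cradle on a grey stand (150 x 150 mm). The rim's hole is 45 mm wide; the rubber pads under it, down to 34 mm below the mouth, leave a funnel 35 mm wide at the top and 26 mm at the bottom when the stopper is out.
- jar_floor (a point): Centre of the jar's inner floor, 125 mm below the mouth; the glass rises there into a low dome 8 mm high. The jar is 92 mm wide inside below the neck.
- jar (a joint): How far the jar has been lifted in its cradle (m), 0 = down. It slides straight up only, weighs about 1.3 kg, falls back by itself, and cannot tip or shift sideways. It must never rise 10 mm.
- tray: Shallow aluminium tray, fixed, 150 x 150 mm, 16 mm high, walls and floor 5 mm thick, open on top. Origin: centre of its underside.
- rack: Dark wooden rack, fixed, 70 mm along x, 190 mm along y, 30 mm high, origin at the centre of its underside, with three holes 14 mm wide and 25 mm deep at y = -60, 0 and +60 mm, in which the two pens and the burnisher stand upright in any order. Pinching along the rack's x leaves the neighbours free.
- pen_a: Wooden pen, 85 mm long, diameter 12 mm, with a black cap (diameter 13 mm) over its upper 22 mm, 20 g; stands loosely upright in a rack hole. Lower end rounded. Origin: its lower end, 5 mm above the bench at the start; z along it to the cap.
- pen_a_top (a point): Cap end of pen_a.
- pen_b: Second pen, the same as pen_a. Origin: centre of its lower end; z along it to the cap.
- pen_b_top (a point): Cap end of pen_b.
- burnisher: Bystander: wooden tool with a round head 32 mm wide, 83 mm long, standing in the third rack hole. Origin: its lower end.
- glue: Bystander: white glue bottle, diameter 40 mm, 100 mm tall, on the bench beyond the jar. Origin: centre of its underside.
- putty_plate: Bystander: green studded plate 80 x 125 mm with a bar of blue putty on it, 30 mm tall, on the bench beyond the jar. Origin: centre of its underside.
There are look-alikes about, which are no part of the job. What is meant by the stopper is not black or yellow, and is the larger of those in its own colour.

How it is judged:
On the way, in this order (a step that is already met when the one before it is completed fails the run):
1. the stopper, still in the neck, is rocked about 4 degrees towards its +y side (y of jar_floor in the frame of stopper above 0.008 m and z of stopper in the frame of jar_mouth below -0.016 m), for 0.02 s.
2. and then, still in the neck, about 4 degrees towards its -y side (y of jar_floor in the frame of stopper below -0.008 m and z of stopper in the frame of jar_mouth below -0.016 m), for 0.02 s.
3. the stopper is set down in the tray and let go (horizontal distance between stopper and tray below 0.07 m and height (world z) of stopper below 0.03 m and contact force between stopper and the fingers below 0.1 N and linear speed of stopper below 0.05 m/s), for 0.2 s.
4. one pen is wholly inside the jar (((z of each of pen_a, pen_a_top in the frame of jar_mouth below -0.01 m and horizontal distance between each of pen_a, pen_a_top and jar_mouth below 0.05 m) or (z of each of pen_b, pen_b_top in the frame of jar_mouth below -0.01 m and horizontal distance between each of pen_b, pen_b_top and jar_mouth below 0.05 m))), for 0.1 s.
At the end, for the whole second after the job is handed in: both pens wholly inside the jar (both ends at least 10 mm below the mouth and within 50 mm of its axis), the stopper at rest in the tray (its foot within 70 mm of the tray's centre and under 30 mm high), the jar down in its cradle (within 3 mm) (z of each of pen_a, pen_a_top, pen_b, pen_b_top in the frame of jar_mouth below -0.01 m and horizontal distance between each of pen_a, pen_a_top, pen_b, pen_b_top and jar_mouth below 0.05 m and height (world z) of each of pen_a, pen_b above 0.03 m and horizontal distance between stopper and tray below 0.07 m and height (world z) of stopper below 0.03 m and linear speed of stopper below 0.05 m/s and value of joint jar below 0.003 m); the robot touches nothing.
It fails at once if the jar is lifted 10 mm out of its cradle (value of joint jar above 0.01 m).
It fails at once if the stopper is dropped (falls freely by some 25 mm) (linear speed of stopper above 0.7 m/s and contact force between stopper and the fingers below 0.05 N).
It fails at once if the burnisher is taken or knocked (moves 30 mm) (distance of burnisher from where it was at the start of the episode above 0.03 m).
It fails at once if the glue bottle or the putty plate is moved 30 mm or the bottle knocked over (distance of any of glue, putty_plate from where it was at the start of the episode above 0.03 m or angle between glue's own z axis and vertical above 0.5 rad).
It also fails if it takes over 67 s, if anything falls off the work surface, if the arm or the gripper's body presses on something with over 40 N, if the wrist force passes 120 N, or if a joint passes its speed limit or range.

## Working session

There is one attempt and no reset: what is moved stays moved. The work goes in short steps, Python scripts to look and compute and a tool call to move; the robot and the scene stay as the last step left them, time stands still between calls to the robot, and variables do not carry over. Pictures are saved under pics/ and viewed, about 8 in all and at most 12, crops included, and the job is handed in when it is done.

Besides the shell and the picture viewer there is one more tool, called after "Emit:" as name(argument=value, ...) on one line, values as JSON. jog_arm: Moves the arm, as the interface text tells. Its arguments: {"type":"object","properties":{"rows":{"type":"array","items":{"type":"number"}},"grip_force":{"type":"number"}},"required":["rows"]}

```bash
mkdir -p pics
cat > h.py <<'E'
import numpy as np, cv2
from cell import *
from scipy.spatial.transform import Rotation as R
def snap(cam,tag):
    s=observe(); im,d=read_camera(cam); np.savez(f'{tag}.npz',im=im,d=d,pos=s['tool_pos'],rot=s['tool_rot'],cam=cam)
    return im,d
def T(f):
    c=camera_info(str(f['cam']))
    if 'extrinsics' in c: return c,np.array(c['extrinsics'])
    M=np.eye(4); M[:3,:3]=R.from_euler('xyz',f['rot']).as_matrix(); M[:3,3]=f['pos']
    return c,M@np.array(c['tool_from_camera'])
def cloud(tag):
    f=np.load(f'{tag}.npz'); c,M=T(f); K=np.array([[c['fx'],0,c['cx']],[0,c['fy'],c['cy']],[0,0,1.]])
    u,v=np.meshgrid(np.arange(640.),np.arange(400.))
    p=cv2.undistortPoints(np.stack([u,v],-1).reshape(-1,1,2),K,np.array(c['distortion'])).reshape(400,640,2)
    d=f['d']; P=np.stack([p[...,0]*d,-p[...,1]*d,-d],-1)
    W=P@M[:3,:3].T+M[:3,3]; W[d==0]=np.nan
    return f['im'],W,p,M
def onz(tag,u,v,z):
    _,_,p,M=cloud(tag); r=M[:3,:3]@np.array([p[v,u,0],-p[v,u,1],-1]); return M[:3,3]+r*(z-M[2,3])/r[2]
def crop(im,x0,y0,x1,y1,s,name):
    cv2.imwrite(f'pics/{name}.png',cv2.resize(im[y0:y1,x0:x1,::-1],None,fx=s,fy=s,interpolation=cv2.INTER_CUBIC))
E
python3 - <<'E'
from h import *
a,_=snap('scene','s0'); b,_=snap('top','t0')
cv2.imwrite('pics/s0.png',a[...,::-1]); cv2.imwrite('pics/t0.png',b[...,::-1])
print(observe()['tool_rot'],camera_info('wrist')['tool_from_camera'])
E
```

```text
[-3.14026758e+00 -1.88785011e-04  2.40790040e-01] [[ 9.59774856e-04  9.52425589e-01  3.04769712e-01  8.39126429e-02]
 [ 9.99999376e-01 -7.40135756e-04 -8.36205223e-04  7.65609566e-05]
 [-5.70852291e-04  3.04770324e-01 -9.52425705e-01 -1.57907389e-01]
 [ 0.00000000e+00  0.00000000e+00  0.00000000e+00  1.00000000e+00]]
```

View pics/s0.png

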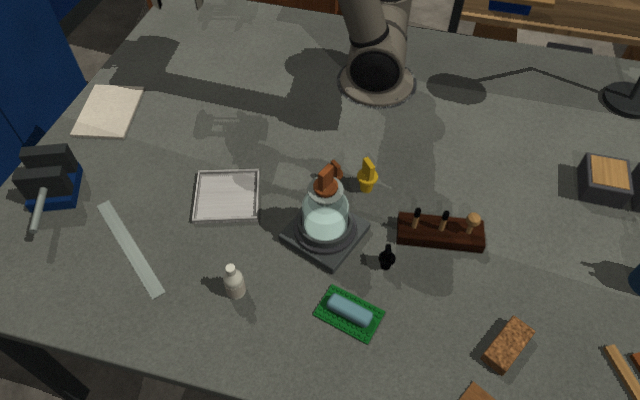

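View pics/t0.png

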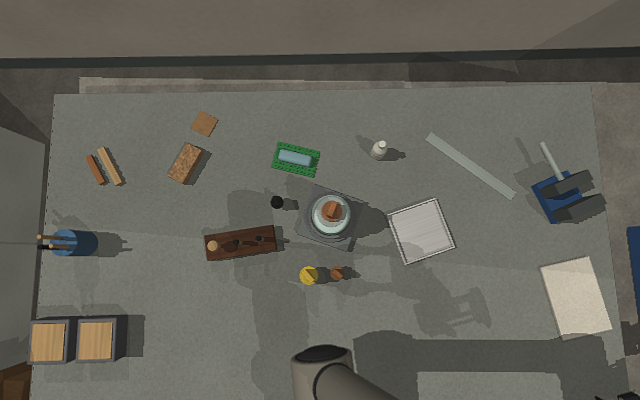

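The scene and top views show these stopper look-alikes (top view pixels): 
- the brown one in the jar at (332,210)
- a small brown one on the bench at (337,273)
- yellow at (309,275)
- black at (277,202)

By the description I choose the brown one in the jar, the larger of the two. The rack is at (240,243), with the round-headed burnisher at its left end in this view (212,245). The tray is at (421,231).

Run:
```python
from h import *
im,W,_,_=cloud('t0'); im2,W2,_,_=cloud('s0')
for n,(u,v) in dict(stop=(332,210),plate=(326,208),small=(337,273),yel=(309,275),black=(277,202),glue=(381,145),putty=(295,157)).items(): print(n,W[v,u].round(3))
for n,q in dict(tray=[(388,213),(440,199),(455,245),(404,264)],rack=[(205,236),(273,226),(277,249),(210,260)]).items():
    for z in [.016 if n=='tray' else .03]: 
        P=np.array([onz('t0',u,v,z) for u,v in q]); print(n,P.round(3).tolist(),P.mean(0).round(3))
# stopper top points
m=(W[...,2]>.17)&(np.hypot(W[...,0]-W[210,332,0],W[...,1]-W[210,332,1])<.05)
print(m.sum(),np.nanmedian(W[m],0),np.nanmax(W[m],0))
a=im[190:280,195:365]; b=im2[150:260,290:500]
A=cv2.resize(a,(760,402),interpolation=2); cv2.imwrite('pics/c1.png',A[...,::-1]); 
crop(im2,290,150,500,260,3.6,'c2')
```

```text
stop [ 0.553 -0.01   0.227]
plate [0.564 0.003 0.178]
small [ 0.405 -0.023  0.075]
yel [0.403 0.05  0.093]
black [0.597 0.134 0.069]
glue [ 0.739 -0.148  0.1  ]
putty [0.731 0.087 0.028]
tray [[0.566, -0.173, 0.016], [0.602, -0.323, 0.016], [0.472, -0.356, 0.016], [0.422, -0.211, 0.016]] [ 0.516 -0.266  0.016]
rack [[0.512, 0.337, 0.03], [0.535, 0.15, 0.03], [0.472, 0.139, 0.03], [0.446, 0.322, 0.03]] [0.491 0.237 0.03 ]
345 [ 0.55554079 -0.0077567   0.17971205] [0.59135691 0.0172382  0.22920157]
```

View pics/c2.png

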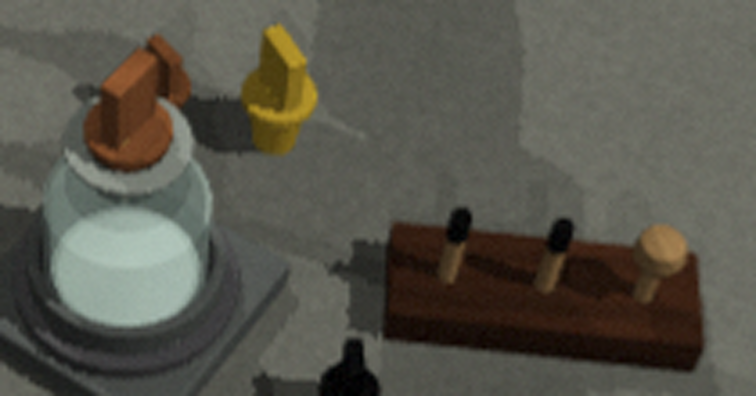

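View pics/c1.png

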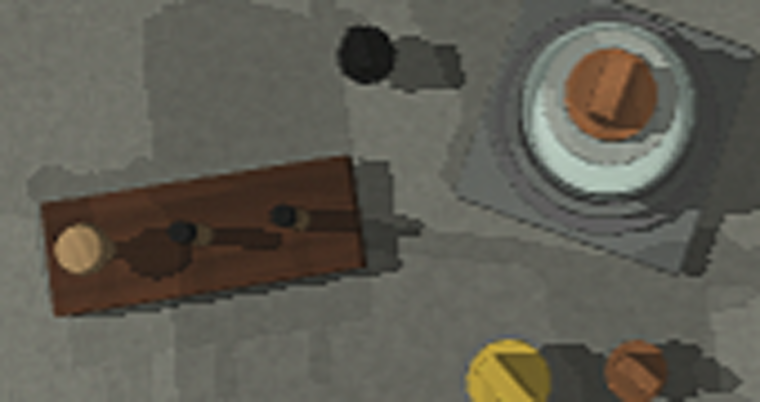

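The close crop shows the chosen stopper, with its large plate, seated in the glass jar; the smaller brown one lies behind it. The pens are the two black-capped ones in the rack, and the round-headed burnisher is at the far +y end. Plate top z is 0.228, which puts the mouth at about 0.168. Next I move over the jar for a wrist look.

Emit:
jog_arm(rows=[91,33.5,-24,-6.5,0,91,33.5,-24,-6.5,0,91,33.5,-24,-6.5,0,91,33.5,-24,-6.5,0,91,33.5,-24,-6.5,0,91,33.5,-24,-6.5,0,91,33.5,-24,-6.5,0,91,33.5,-24,-6.5,0,91,33.5,-24,-6.5,0,91,33.5,-24,-6.5,0,91,33.5,-24,-6.5,0,91,33.5,-24,-6.5,0,91,33.5,-24,-6.5,0,91,33.5,-24,-6.5,0,91,33.5,-24,-6.5,0,91,33.5,-24,-6.5,0,91,0,0,0,0,91,0,0,0,0])

```text
time: 1.9
tool_pos: [0.5542, -0.0084, 0.3299]
tool_rot: [-3.141, 0.002, 0.243]
contact_force: [-0.3, -0.2, -0.6]
opening: 0.0913
```

```bash
cat > w1.py <<'E'
from h import *
im,d=snap('wrist','w1'); cv2.imwrite('pics/w1.png',im[...,::-1])
im,W,_,_=cloud('w1')
c=np.array([.553,-.008]); near=np.hypot(W[...,0]-c[0],W[...,1]-c[1])<.05
m=near&(W[...,2]>.215)
P=W[m][:,:2].astype(np.float32); r=cv2.minAreaRect(P*1000); print('plate',m.sum(),r,np.median(W[m],0))
print(cv2.boxPoints(r))
m=near&(W[...,2]<.185)&(W[...,2]>.172); P=W[m][:,:2].astype(np.float32); print('disc',m.sum(),cv2.minEnclosingCircle(P*1000),np.median(W[m][:,2]))
s=observe(); print(s['tool_pos'],s['tool_rot'],s['time'],s['qpos'])
E
python3 w1.py
```

```text
plate 33581 ((563.631103515625, -6.053810119628906), (46.78573226928711, 98.29450988769531), 13.081706047058105) [ 0.57903364 -0.0020094   0.43173258]
[[529.7213   36.52324]
 [551.96936 -59.22036]
 [597.5409  -48.63086]
 [575.29285  47.11274]]
disc 939 ((557.5463256835938, -8.610176086425781), 25.025312423706055) 0.17772984750726462
[ 0.55378832 -0.00918041  0.32998251] [-3.14147994e+00  1.66335250e-03  2.41345011e-01] 1.95 [-1.54645370e-01  3.42812657e-01  1.24138455e+00 -5.37640574e-04
  1.55897356e+00  1.17481282e+00]
```

View pics/w1.png

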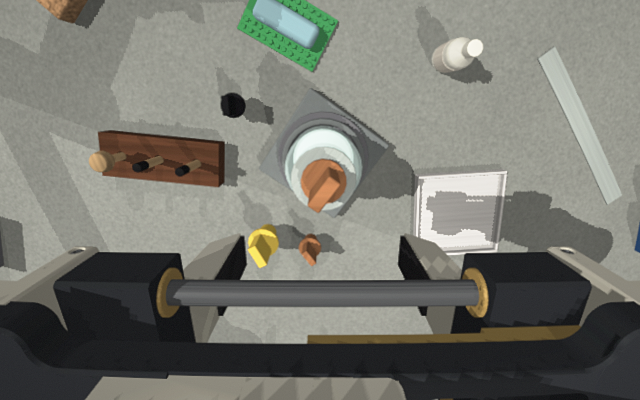

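The wrist view shows the stopper plate at (323,187), pens with caps at (143,165) and (183,168), the burnisher at (98,160) and the tray at (460,212). The gripper itself got into my mask, so I'm refitting with a height limit.

Run:
```python
from h import *
im,W,_,_=cloud('w1')
x,y,z=W[...,0],W[...,1],W[...,2]
near=np.hypot(x-.555,y+.008)<.04
m=near&(z>.2245)&(z<.232); P=W[m].astype(np.float32)
r=cv2.minAreaRect(P[:,:2]*1000); print('plate',m.sum(),r,np.median(P[:,2])); print(cv2.boxPoints(r))
for zl,zh,n in [(.174,.182,'disc'),(.16,.171,'rim')]:
    m=(np.hypot(x-.555,y+.008)<.06)&(z>zl)&(z<zh); P=W[m][:,:2].astype(np.float32); print(n,m.sum(),cv2.minEnclosingCircle(P*1000),np.median(z[m]))
m=(y>.1)&(y<.36)&(x>.42)&(x<.56)
k=m&(z>.022)&(z<.036); print('rack',cv2.minAreaRect(W[k][:,:2].astype(np.float32)*1000),np.median(z[k]))
k=(m&(z>.078)).astype(np.uint8); n,l=cv2.connectedComponents(k)
for i in range(1,n):
    q=W[l==i]
    if len(q)>8: print('top',len(q),np.median(q,0).round(4),q.max(0).round(4),q.min(0).round(4))
m=(y<-.15)&(y>-.4)&(x>.4)&(x<.65); k=m&(z>.012)&(z<.02); print('tray',cv2.minAreaRect(W[k][:,:2].astype(np.float32)*1000))
```

```text
plate 276 ((557.4871826171875, -8.858795166015625), (13.10880184173584, 34.317596435546875), 68.66022491455078) 0.22503391
[[539.1197     -8.719768 ]
 [571.0844    -21.20787  ]
 [575.8547     -8.997823 ]
 [543.88995     3.4902802]]
disc 905 ((557.5463256835938, -8.610176086425781), 25.025312423706055) 0.17772680721756762
rim 1542 ((557.4346313476562, -8.709399223327637), 36.895240783691406) 0.165643386422866
rack ((492.4217834472656, 241.61782836914062), (71.61536407470703, 191.65957641601562), 7.713624477386475) 0.029741088580016006
top 328 [0.486  0.2971 0.0838] [0.4982 0.3147 0.0886] [0.4716 0.2851 0.078 ]
top 102 [0.4937 0.2389 0.0891] [0.499  0.2472 0.0915] [0.4865 0.2341 0.0782]
top 99 [0.5014 0.1801 0.089 ] [0.5067 0.1879 0.0919] [0.4947 0.1749 0.0792]
tray ((513.8655395507812, -261.67474365234375), (150.81114196777344, 150.8791046142578), 17.98175621032715)
```

Measurements agree with the sizes given:
- **Jar axis:** (0.5575, -0.0087)
- **Plate long axis:** -21.3°
- **Rack:** yaw 7.7°
- **Tray:** centre (0.514, -0.262)

The tool can't tilt, so I'll grip the plate by its narrow edges (jaws along stopper x). The stopper then pivots in the pads when I shift along tool x.

Emit:
jog_arm(rows=[70,0,0,0,-7.8,70,0,0,0,-7.8,70,0,0,0,-7.8,70,0,0,0,-7.8,70,0,0,0,-7.8,70,0,0,0,-7.9,70,0,0,0,-8,70,1.7,3.3,33,0,70,0,0,36,0,70,0,0,36,0,70,0,0,36,0,70,0,0,0,0,70,0,0,0,0])

```text
time: 3.25
tool_pos: [0.5577, -0.0096, 0.1905]
tool_rot: [-3.141, 0.0, 1.198]
contact_force: [0.8, -0.1, 0.1]
opening: 0.0701
```

Emit:
jog_arm(rows=[30,0,0,1,0,30,0,0,0,0,30,0,0,0,0,30,0,0,0,0,30,0,0,0,0,30,0,0,0,0], grip_force=35)

```text
time: 3.85
tool_pos: [0.5569, -0.0083, 0.1892]
tool_rot: [-3.14, 0.0, 1.199]
contact_force: [-5.2, 1.2, 5.5]
opening: 0.0359
```

Gripped at 36 mm, which is the plate width. I'll rock once to feel the forces.

Emit:
jog_arm(rows=[30,2,0,0,0,30,2,0,0,0,30,2,0,0,0,30,1,0,0,0,30,0,0,0,0])

```text
time: 4.35
tool_pos: [0.5583, -0.0055, 0.1891]
tool_rot: [-3.139, 0.008, 1.199]
contact_force: [-9.2, -13.2, 7.4]
opening: 0.036
```

```bash
cat > st.py <<'E'
from h import *
im,d=snap('scene','sx'); im,W,_,_=cloud('sx'); s=observe()
Rm=R.from_euler('xyz',s['tool_rot']).as_matrix()
print(s['tool_pos'],s['contact_force'].round(1) if hasattr(s['contact_force'],'round') else s['contact_force'],'tool-axes',(Rm.T@np.array(s['contact_force'])).round(1),s['torque'])
# rim height -> jar lift
x,y,z=W[...,0],W[...,1],W[...,2]; k=(abs(np.hypot(x-.5575,y+.0087)-.033)<.003)&(z>.15)&(z<.19); print('rim z',k.sum(),np.median(z[k]))
E
python3 st.py
```

```text
[ 0.5582555  -0.00553295  0.18913386] [ -9.6 -13.1   6.5] tool-axes [-15.7  -4.2  -6.4] [-2.41216562  1.77979091 -0.11456216]
rim z 269 0.16527406799636957
```

Emit:
jog_arm(rows=[30,3,0,0,0,30,3,0,0,0,30,2,0,0,0,30,0,0,0,0])

```text
time: 4.8
tool_pos: [0.561, 0.0013, 0.189]
tool_rot: [-3.139, 0.009, 1.199]
contact_force: [-9.6, -14.7, 6.4]
opening: 0.0357
```

```bash
python3 st.py
python3 - <<'E'
from h import *
f=np.load('sx.npz'); crop(f['im'],295,140,365,230,6,'tilt')
E
```

```text
[0.56093789 0.00129695 0.18898573] [-11.  -15.7   6.2] tool-axes [-18.7  -4.5  -6. ] [-2.75080704  1.92706798 -0.02339872]
rim z 268 0.16294535155209755
```

View pics/tilt.png

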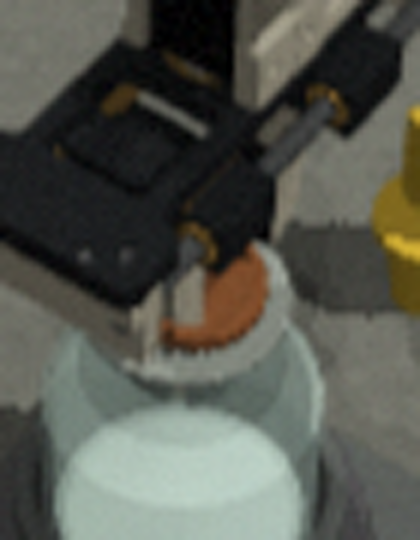

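The crop shows the disc tilted, higher on the right, with the plate between the fingers. I'll measure its plane from depth.

```bash
cat >> st.py <<'E'
im=im.astype(int); brown=(im[...,0]>1.6*im[...,2])&(im[...,0]>90)&(im[...,1]<.7*im[...,0])
def plane(tag,lo=.165):
    k=brown&(np.hypot(x-.5575,y+.0087)<.034)&(z>lo)&(z<.215); Q=W[k]
    best=None;rng=np.random.default_rng(0)
    for _ in range(500):
        a,b,c=Q[rng.choice(len(Q),3,False)]; n=np.cross(b-a,c-a); l=np.linalg.norm(n)
        if l<1e-5: continue
        n/=l; n*=np.sign(n[2]) or 1
        if n[2]<.9: continue
        i=abs((Q-a)@n)<.001
        if best is None or i.sum()>best.sum(): best=i
    q=Q[best]; c=q.mean(0); n=np.linalg.svd(q-c)[2][2]; n*=np.sign(n[2])
    print(tag,len(Q),best.sum(),'centroid',c.round(4),'tilt deg along tool x (stopper y line), tool y:',np.degrees([n@Rm[:,0],n@Rm[:,1]]).round(1))
plane('disc')
E
python3 st.py
python3 - <<'E'
exec(open('st.py').read().replace("im,d=snap('scene','sx'); ","").replace("'sx'","'s0'"))
E
```

```text
[0.5609529  0.00127082 0.18902507] [-10.9 -15.4   7.3] tool-axes [-18.4  -4.6  -7.1] [-2.73330911  1.912265   -0.03878892]
rim z 272 0.16455829041019887
disc 124 63 centroid [0.5637 0.0089 0.1784] tilt deg along tool x (stopper y line), tool y: [-7.2  3.8]
[0.5609529  0.00127082 0.18902507] [-10.9 -15.4   7.3] tool-axes [-18.4  -4.6  -7.1] [-2.73330911  1.912265   -0.03878892]
rim z 339 0.16652841569167887
disc 219 85 centroid [5.639e-01 1.000e-04 1.796e-01] tilt deg along tool x (stopper y line), tool y: [-0.3 -1.1]
```

Run:
```python
from h import *
s=observe(); Rm=R.from_euler('xyz',s['tool_rot']).as_matrix(); O=np.array([.5575,-.0087,.17])
for t in ['s0','sx']:
    im,W,_,_=cloud(t); im=im.astype(int)
    b=(im[...,0]>1.5*im[...,2])&(im[...,0]>70)&(im[...,1]<.75*im[...,0])
    L=(W-O)@Rm*1000; L[...,2]*=-1
    k=b&(np.linalg.norm(L[...,:2],axis=-1)<40)&(L[...,2]>-5)&(L[...,2]<60)
    v,u=np.nonzero(k); print(t,k.sum())
    for vv in range(v.min(),v.max()+1,3):
        print(vv,[(int(a),L[vv,a].round().astype(int).tolist()) for a in u[v==vv][::4]])
```

```text
s0 463
164 [(327, [-7, -14, 57]), (331, [0, -18, 57])]
167 [(324, [-8, -5, 55]), (328, [-1, -9, 56]), (332, [5, -14, 55])]
170 [(321, [-6, 6, 57]), (325, [-1, 1, 57]), (329, [5, -5, 55]), (333, [5, -18, 42])]
173 [(318, [-6, 16, 58]), (322, [0, 12, 59]), (326, [6, 8, 59]), (330, [4, -9, 42])]
176 [(321, [1, 16, 54]), (325, [5, 9, 51]), (329, [5, -4, 38])]
179 [(316, [-24, -1, 11]), (325, [5, 8, 41]), (329, [5, -6, 27]), (333, [3, -22, 10])]
182 [(314, [-22, 8, 12]), (324, [5, 11, 34]), (328, [5, -2, 22]), (332, [6, -15, 9]), (336, [14, -18, 12])]
185 [(313, [-20, 13, 8]), (317, [-13, 10, 11]), (326, [5, 4, 18]), (330, [7, -6, 9]), (334, [14, -11, 10])]
188 [(314, [-14, 18, 8]), (324, [6, 13, 18]), (328, [9, 3, 10]), (332, [16, -1, 12]), (336, [21, -7, 10])]
191 [(316, [-6, 23, 10]), (320, [2, 20, 12]), (324, [6, 13, 9]), (328, [13, 8, 9]), (332, [20, 4, 10])]
194 [(320, [3, 22, 6]), (324, [11, 19, 10]), (328, [17, 14, 9]), (332, [21, 6, 4])]
sx 145
181 [(336, [11, -22, 9])]
184 [(333, [12, -10, 12]), (337, [16, -18, 7])]
187 [(329, [10, 2, 13]), (333, [15, -6, 9]), (337, [22, -10, 10])]
190 [(329, [14, 7, 12]), (333, [19, -1, 8]), (337, [26, -5, 9])]
193 [(322, [6, 18, 8]), (331, [21, 9, 9]), (335, [27, 4, 9])]
196 [(324, [13, 21, 6]), (328, [20, 18, 8]), (332, [24, 11, 4])]
```

The disc is lower on its +tool-x side and has shifted about 5 mm there, so the swing is well over. Holding it costs about 18 N and 4.5 mm of arm give. Next comes the other side, with a rise.

Emit:
jog_arm(rows=[30,-4,0,-0.4,0,30,-4,0,-0.4,0,30,-4,0,-0.4,0,30,-4,0,-0.4,0,30,-4,0,-0.4,0,30,-4,0,-0.4,0,30,-4,0,0,0,30,0,0,0,0])

```text
time: 5.7
tool_pos: [0.5537, -0.0168, 0.1911]
tool_rot: [-3.141, -0.007, 1.2]
contact_force: [2.3, 15.3, 0.9]
opening: 0.036
```

```bash
cat > st.py <<'E'
from h import *
im,d=snap('scene','sx'); im,W,_,_=cloud('sx'); s=observe()
Rm=R.from_euler('xyz',s['tool_rot']).as_matrix(); O=np.array([.5575,-.0087,.17])
L=(W-O)@Rm*1000; L[...,2]*=-1
t=(np.array(s['tool_pos'])-O)@Rm*1000
print('tcp in tool axes from jar axis',t.round(1),'F',(Rm.T@np.array(s['contact_force'])).round(1),s['opening'])
r=np.linalg.norm(L[...,:2],axis=-1); k=(r>29)&(r<36)&(L[...,2]>-18)&(L[...,2]<8); print('rim h',k.sum(),np.median(L[...,2][k]).round(2))
im=im.astype(int); b=(im[...,0]>1.5*im[...,2])&(im[...,0]>70)&(im[...,1]<.75*im[...,0])
k=b&(r<34)&(L[...,2]>0)&(L[...,2]<30)&(L[...,0]>9); Q=L[k]
A=np.c_[Q[:,0],np.ones(len(Q))]; w=np.ones(len(Q))
for _ in range(10):
    c=np.linalg.lstsq(A*w[:,None],Q[:,2]*w,rcond=None)[0]; w=1/np.maximum(1,abs(A@c-Q[:,2]))
print('disc slope tilt',np.degrees(np.arctan(-c[0])).round(1),'height at axis',c[1].round(1),'xmax',np.percentile(Q[:,0],98).round(1),len(Q))
E
python3 st.py
```

```text
tcp in tool axes from jar axis [ -8.8  -0.6 -21.2] F [13.9 -2.5 -0.1] 0.03573837431118084
rim h 296 -3.75
disc slope tilt 8.2 height at axis 15.5 xmax 18.7 77
```

Emit:
jog_arm(rows=[30,4,0,-0.4,0,30,4,0,-0.4,0,30,4,0,-0.4,0,30,4,0,-0.4,0,30,4,0,-0.4,0,30,4,0,-0.4,0,30,3,0,0,0,30,0,0,0,0,30,-4,0,-0.4,0,30,-4,0,-0.4,0,30,-4,0,-0.4,0,30,-4,0,-0.4,0,30,-4,0,-0.4,0,30,-4,0,-0.4,0,30,-3,0,0,0,30,0,0,0,0])

```text
time: 7.35
tool_pos: [0.5534, -0.0174, 0.1959]
tool_rot: [-3.14, -0.006, 1.2]
contact_force: [-0.2, 13.2, -0.8]
opening: 0.0357
```

```bash
python3 st.py
```

```text
tcp in tool axes from jar axis [ -9.5  -0.7 -25.9] F [12.5 -4.9  0.7] 0.03563579082570505
rim h 286 -3.76
disc slope tilt 0.8 height at axis 18.7 xmax 18.8 82
```

The jar stays down (rim unchanged) and the rise is about 6.8 mm with little vertical force. I'll do two more swings.

Emit:
jog_arm(rows=[30,4,0,-0.4,0,30,4,0,-0.4,0,30,4,0,-0.4,0,30,4,0,-0.4,0,30,4,0,-0.4,0,30,4,0,-0.4,0,30,3,0,0,0,30,0,0,0,0,30,-4,0,-0.4,0,30,-4,0,-0.4,0,30,-4,0,-0.4,0,30,-4,0,-0.4,0,30,-4,0,-0.4,0,30,-4,0,-0.4,0,30,-3,0,0,0,30,0,0,0,0])

```text
time: 9.0
tool_pos: [0.5532, -0.0184, 0.2011]
tool_rot: [-3.14, -0.004, 1.199]
contact_force: [-0.7, 9.4, 2.6]
opening: 0.036
```

```bash
python3 st.py;  python3 - <<'E'
from h import *
f=np.load('sx.npz'); crop(f['im'],295,140,365,230,6,'tilt2')
E
```

```text
tcp in tool axes from jar axis [-10.5  -0.5 -31.1] F [ 7.7 -5.5 -2.8] 0.035575920456942606
rim h 299 -3.64
disc slope tilt 1.4 height at axis 25.0 xmax 18.5 93
```

View pics/tilt2.png

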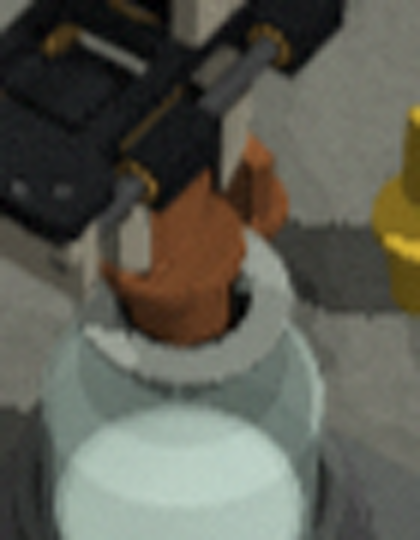

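The crop shows the plug standing clear out of the rim, tilted, with the jar still down. I'll centre it and ease it up.

Emit:
jog_arm(rows=[30,4,0,-0.4,0,30,4,0,-0.4,0,30,4,0,-0.4,0,30,4,0,-0.4,0,30,4,0,-0.4,0,30,3,0,-0.4,0,30,-4,0,-0.5,0,30,-3,0,-0.5,0,30,-3,0,-1,0,30,0,0,-1,0,30,0,0,-1,0,30,0,0,-1,0,30,0,0,0,0])

```text
time: 10.35
tool_pos: [0.5581, -0.0077, 0.208]
tool_rot: [-3.141, -0.002, 1.199]
contact_force: [-1.3, 5.9, -1.3]
opening: 0.0358
```

```bash
python3 st.py
```

```text
tcp in tool axes from jar axis [  1.2   0.1 -38. ] F [ 3.5 -2.9  2.3] 0.0356883934031113
rim h 294 -3.63
disc slope tilt 4.5 height at axis 29.3 xmax 22.2 104
```

Emit:
jog_arm(rows=[30,0,0,-3,0,30,0,0,-4,0,30,0,0,-5,0,30,0,0,-8,0,30,0,0,-10,0,30,0,0,-10,0,30,0,0,-10,0,30,-5,1,-5,0,30,-15,3,0,0,30,-27,5,0,0,30,-30,6,0,0,30,-35,7,0,0,30,-35,7,0,0,30,-35,7,0,0,30,-30,7,0,0,30,-23,5,0,0,30,-13,3,0,0,30,-5,0,0,0,30,0,0,0,0])

```text
time: 12.3
tool_pos: [0.5131, -0.2632, 0.2628]
tool_rot: [-3.141, -0.0, 1.198]
contact_force: [0.0, 0.7, -0.4]
opening: 0.0356
```

Run:
```python
from h import *
snap('scene','sc'); im,W,_,_=cloud('sc'); crop(im,140,100,380,270,3,'carry')
x,y,z=W[...,0],W[...,1],W[...,2]
r=np.hypot(x-.5575,y+.0087);k=(r>.029)&(r<.036)&(z>.15)&(z<.18); print('rim',np.median(z[k]))
i=im.astype(int); b=(i[...,0]>1.5*i[...,2])&(i[...,0]>70)&(i[...,1]<.75*i[...,0])&(y<-.2)&(y>-.32)
print(b.sum(),W[b].min(0),W[b].max(0),np.percentile(z[b],[1,5,50]))
```

```text
rim 0.1665128693140483
492 [-0.77820206 -0.3034431  -0.29086955] [ 0.54702059 -0.23747064  0.35631414] [-0.2787382  -0.23839215  0.25441061]
```

View pics/carry.png

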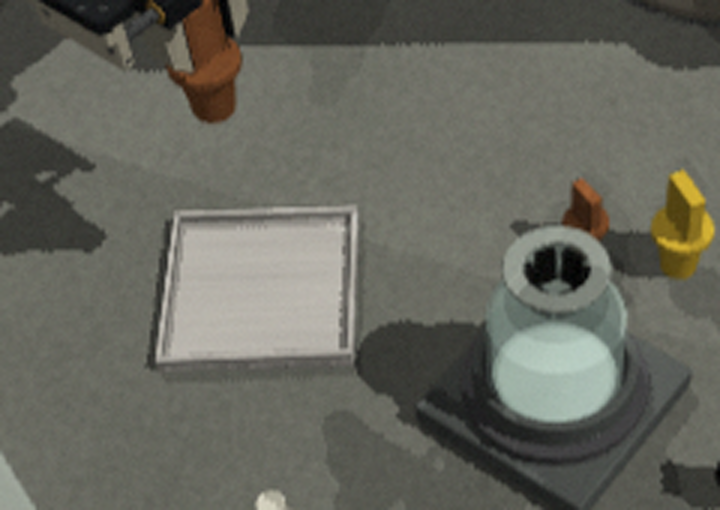

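The stopper is out and held, leaning a little, and the jar is open and down. I'll measure its foot height below the TCP.

Run:
```python
from h import *
im,W,_,_=cloud('sc'); x,y,z=W[...,0],W[...,1],W[...,2]
s=observe();Rm=R.from_euler('xyz',s['tool_rot']).as_matrix();L=(W-np.array(s['tool_pos']))@Rm*1000
i=im.astype(int); b=(i[...,0]>1.5*i[...,2])&(i[...,0]>60)&(i[...,1]<.75*i[...,0])&(np.hypot(x-.513,y+.263)<.06)&(z>.15)
v,u=np.nonzero(b)
for a in range(v.min(),v.max()+1,3): print(a,[(int(c),L[a,c].round().astype(int).tolist()) for c in u[v==a][::4]])
```

```text
82 [(180, [-19, 29, -94])]
85 []
88 []
91 [(197, [22, 27, -93])]
94 []
97 []
100 [(208, [3, -7, -38])]
103 [(205, [5, 3, -38]), (209, [5, -6, -32])]
106 [(201, [3, 12, -36]), (205, [4, 4, -31]), (209, [4, -5, -24]), (213, [4, -15, -17])]
109 [(202, [2, 11, -28]), (206, [5, 4, -24]), (210, [3, -7, -15])]
112 [(202, [9, 18, -29]), (206, [5, 5, -17]), (210, [3, -5, -8]), (214, [5, -13, -3])]
115 [(203, [4, 14, -15]), (207, [4, 4, -8]), (211, [2, -7, 1]), (215, [6, -13, 4])]
118 [(204, [3, 12, -5]), (208, [3, 3, 2]), (212, [4, -6, 8]), (216, [10, -11, 8])]
121 [(205, [2, 11, 4]), (209, [4, 3, 9]), (213, [10, -2, 10]), (217, [16, -7, 10])]
124 [(197, [-7, 24, 8]), (201, [-2, 19, 9]), (206, [6, 13, 9]), (210, [13, 9, 8]), (214, [18, 3, 10]), (218, [21, -4, 13])]
127 [(201, [2, 23, 11]), (205, [9, 19, 11]), (209, [15, 14, 11]), (213, [18, 7, 14]), (217, [11, -8, 30])]
130 [(203, [-2, 18, 26]), (208, [10, 15, 21]), (214, [14, 4, 28])]
133 [(208, [5, 13, 34]), (212, [11, 8, 34]), (216, [11, -2, 42])]
136 [(209, [8, 14, 40]), (213, [10, 6, 45]), (217, [11, -3, 52])]
139 [(209, [5, 14, 51]), (213, [9, 7, 54])]
```

The plate is upright, and the foot is about 57 mm below the TCP, so contact should come at TCP z of about 0.062.

Emit:
jog_arm(rows=[30,0,0,15,0,30,0,0,25,0,30,0,0,30,0,30,0,0,30,0,30,0,0,30,0,30,0,0,25,0,30,0,0,20,0,30,0,0,12,0,30,0,0,5,0,30,0,0,3,0,30,0,0,2,0,30,0,0,2,0,30,0,0,0,0])

```text
time: 13.65
tool_pos: [0.5136, -0.2631, 0.0645]
tool_rot: [3.141, 0.0, 1.199]
contact_force: [-0.1, -1.5, 0.0]
opening: 0.0361
```

Emit:
jog_arm(rows=[30,0,0,1,0,30,0,0,1,0,30,0,0,1,0,30,0,0,0,0])

```text
time: 14.05
tool_pos: [0.5138, -0.2634, 0.0636]
tool_rot: [3.14, 0.001, 1.199]
contact_force: [-4.0, 1.3, 15.0]
opening: 0.0357
```

In contact, so I release.

Emit:
jog_arm(rows=[34,0,0,-1,0,38,0,0,-1,0,42,0,0,0,0,50,0,0,0,0,60,0,0,0,0,60,0,0,0,0,60,0,0,-20,0,60,0,0,-40,0,60,0,0,-40,0,60,0,0,0,0])

```text
time: 15.05
tool_pos: [0.5161, -0.2647, 0.1688]
tool_rot: [3.131, 0.003, 1.199]
contact_force: [-0.1, -0.3, -0.1]
opening: 0.0601
```

Run:
```python
from h import *
snap('scene','sd'); im,W,_,_=cloud('sd'); crop(im,170,100,270,250,4,'down')
x,y,z=W[...,0],W[...,1],W[...,2]
i=im.astype(int); b=(i[...,0]>1.5*i[...,2])&(i[...,0]>70)&(i[...,1]<.75*i[...,0])&(np.hypot(x-.513,y+.263)<.08)&(z<.13)
print(b.sum(),W[b].min(0),W[b].max(0)); s=observe(); print(s['tool_pos'],s['time'],s['tool_rot'])
```

```text
419 [ 0.49264612 -0.28908841  0.00779691] [ 0.53735966 -0.24153481  0.10478428]
[ 0.51485085 -0.26389408  0.16596906] 15.1 [3.13553393e+00 1.52122014e-03 1.19901191e+00]
```

View pics/down.png

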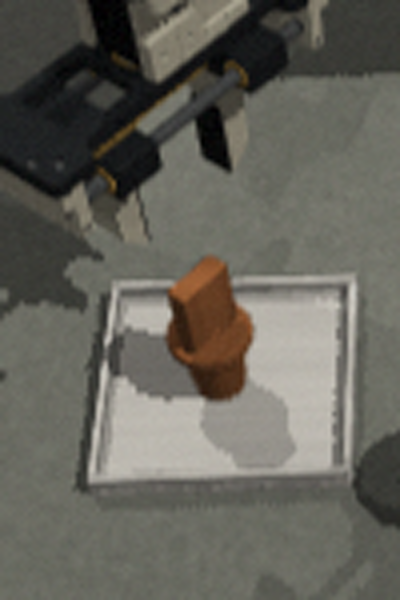

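The stopper stands upright in the tray, let go. Now to the first pen, near (0.5007, 0.1815).

Emit:
jog_arm(rows=[60,0,0,-30,0,60,0,0,-35,0,60,0,0,-30,0,60,20,-8.5,0,0,60,35,-15,0,0,60,38,-16.2,0,0,60,38,-16.2,0,0,60,38,-16.2,0,0,60,38,-16.2,0,0,60,38,-16.2,0,0,60,38,-16.2,0,0,60,38,-16.2,0,0,60,38,-16.2,0,0,60,38,-16.2,0,-7.2,60,13,-6,0,-7.2,60,0,0,0,-7.2,60,0,0,0,-7.3,60,0,0,0,0])

```text
time: 16.9
tool_pos: [0.4968, 0.1826, 0.2566]
tool_rot: [-3.139, 0.0, 1.705]
contact_force: [-0.3, 0.1, -0.9]
opening: 0.0601
```

```bash
cat > pen.py <<'E'
from h import *
import sys
tag=sys.argv[1]; snap('wrist',tag); im,W,_,_=cloud(tag); x,y,z=W[...,0],W[...,1],W[...,2]
s=observe(); Rm=R.from_euler('xyz',s['tool_rot']).as_matrix(); p=np.array(s['tool_pos']); print(p,s['tool_rot'])
k=((z>.05)&(z<.096)&(y>.12)&(y<.36)&(x>.44)&(x<.55)).astype(np.uint8); n,l=cv2.connectedComponents(k)
for i in range(1,n):
    q=W[l==i]
    if len(q)<25: continue
    t=q[q[:,2]>q[:,2].max()-.006]; c=(t.max(0)+t.min(0))/2
    print(len(q),'top centre',c.round(4),'size',np.ptp(t,0).round(4),'delta tool mm',((c-p)@Rm*1000).round(1))
E
python3 pen.py p1
```

```text
[0.49689953 0.18245648 0.25687437] [-3.13942013e+00  2.65957337e-04  1.70079027e+00]
675 top centre [0.4837 0.3009 0.0861] size [0.0254 0.0257 0.006 ] delta tool mm [119.2   2.6 170.8]
128 top centre [0.4922 0.2413 0.0896] size [0.012  0.012  0.0046] delta tool mm [ 59.    3.3 167.2]
165 top centre [0.5002 0.1831 0.0882] size [0.0126 0.0122 0.0058] delta tool mm [  0.2   3.8 168.6]
```

Emit:
jog_arm(rows=[50,0,3.8,20,0,50,0,0,35,0,50,0,0,40,0,50,0,0,40,0,50,0,0,35,0,50,0,0,18,0,50,0,0,6,0,50,0,0,0,0,30,0,0,0,0,12,0,0,0,0,8,0,0,0,0,8,0,0,0,0,8,0,0,0,0,8,0,0,0,0,8,0,0,0,0], grip_force=15)

```text
time: 18.45
tool_pos: [0.5011, 0.183, 0.0643]
tool_rot: [3.141, 0.0, 1.703]
contact_force: [-0.7, 0.4, 1.8]
opening: 0.0122
```

Emit:
jog_arm(rows=[8,0,0,-5,0,8,0,0,-15,0,8,0,0,-25,0,8,0,0,-35,0,8,0,0,-40,0,8,0,0,-40,0,8,0,0,-30,0,8,-15,3,0,0,8,-30,5,0,0,8,-35,5,0,0,8,-35,5,0,0,8,-35,5,0,0,8,-30,5,0,0,8,-15,3,0,0,8,-2.7,0.2,0,0,8,0,0,0,0,8,0,0,0,0])

```text
time: 20.15
tool_pos: [0.5578, -0.0076, 0.254]
tool_rot: [-3.141, -0.0, 1.705]
contact_force: [-0.7, 0.7, -0.3]
opening: 0.0125
```

```bash
cat > held.py <<'E'
from h import *
import sys
snap('scene','hd'); im,W,_,_=cloud('hd')
s=observe(); Rm=R.from_euler('xyz',s['tool_rot']).as_matrix(); p=np.array(s['tool_pos']); print(p,s['time'],s['opening'],'to jar, tool mm',((np.array([.5575,-.0087,.167])-p)@Rm*1000).round(1))
L=(W-p)@Rm*1000; k=(np.linalg.norm(L[...,:2],axis=-1)<25)&(L[...,2]>3)&(L[...,2]<75)
v,u=np.nonzero(k); print(k.sum())
for a in range(v.min(),v.max()+1,2): 
    q=L[a,u[v==a]]; print(a,len(q),q.mean(0).round(1),end=' ')
if len(sys.argv)>1: crop(im,280,100,390,250,4,sys.argv[1])
E
python3 held.py ins
```

```text
[ 0.5578474  -0.00753091  0.25413432] 20.2 0.012132677768166978 to jar, tool mm [-1.1 -0.5 87.1]
50
172 5 [-1.4  3.7 29.6] 174 5 [-1.3  4.3 34.8] 176 6 [-0.2  4.5 40.3] 178 6 [-0.2  3.9 47.1] 180 4 [-0.1  4.2 52.8]
```

View pics/ins.png

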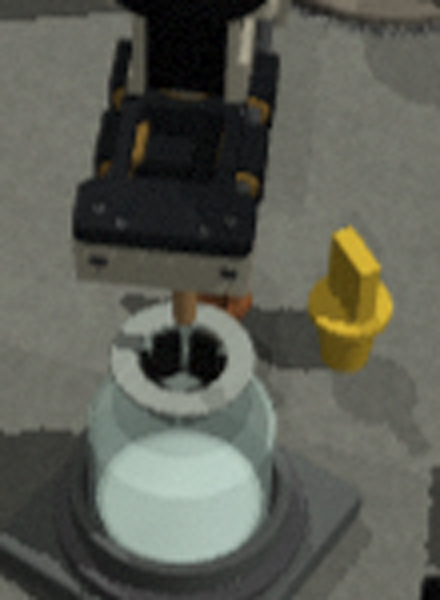

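The pen hangs vertical over the neck, within 1 mm of the axis, so I lower it and release.

Emit:
jog_arm(rows=[8,-1,0,15,0,8,0,0,15,0,8,0,0,15,0,8,0,0,15,0,8,0,0,12,0,8,0,0,7,0,8,0,0,0,0,16,0,0,0,0,24,0,0,0,0,30,0,0,0,0,30,0,0,0,0,30,0,0,-20,0,40,0,0,-35,0,50,0,0,-25,0,50,0,0,0,0])

```text
time: 21.7
tool_pos: [0.5601, -0.0101, 0.2592]
tool_rot: [3.134, 0.002, 1.703]
contact_force: [0.2, -0.3, 0.2]
opening: 0.0483
```

```bash
python3 held.py ins2
```

```text
[ 0.55909097 -0.00999243  0.25692735] 21.75 0.04929376730456489 to jar, tool mm [ 1.6 -1.8 89.9]
0Traceback (most recent call last):
  File "held.py", line 7, in <module>
    for a in range(v.min(),v.max()+1,2):
                   ~~~~~^^
    return umr_minimum(a, axis, None, out, keepdims, initial, where)
ValueError: zero-size array to reduction operation minimum which has no identity
```

Run:
```python
from h import *
f=np.load('hd.npz'); crop(f['im'],285,160,375,270,5,'ins2')
```

```text
(no output)
```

View pics/ins2.png

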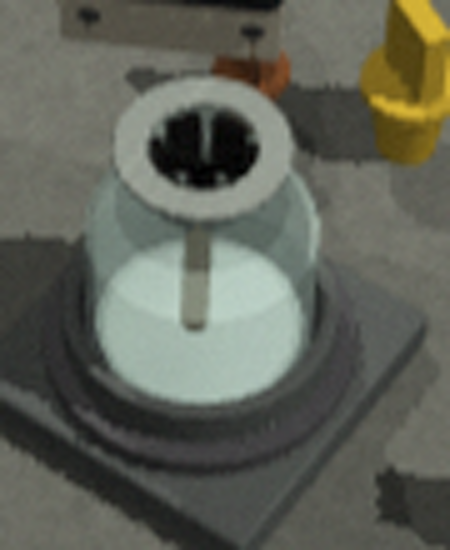

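The pen is inside the jar, standing almost upright near the floor centre at crop (195,325). Its top may still be just inside the funnel's lower end, so I'll check by depth through the mouth.

Run:
```python
from h import *
snap('wrist','n1'); im,W,_,_=cloud('n1'); L=(W-[.5575,-.0087,.166])*1000
r=np.linalg.norm(L[...,:2],axis=-1); k=(r<26)&(L[...,2]<-3)&(L[...,2]>-130)
v,u=np.nonzero(k); print(k.sum(),v.min(),v.max(),u.min(),u.max())
for a in range(v.min(),v.max()+1,2): print(a,[(int(c),*L[a,c].round().astype(int).tolist(),int(im[a,c].mean())) for c in u[v==a][::3]])
```

```text
1347 175 222 294 342
175 [(312, -9, 20, -6, 151), (315, -6, 20, -6, 131), (318, -3, 21, -6, 105), (321, -1, 21, -5, 125)]
177 [(307, -13, 12, -28, 136), (310, -10, 18, -5, 45), (313, -8, 18, -5, 19), (316, -5, 19, -5, 25), (319, -2, 19, -6, 33), (322, 0, 19, -6, 25), (325, 3, 20, -6, 42), (328, 7, 16, -24, 92)]
179 [(303, -16, 13, -14, 147), (306, -14, 12, -18, 18), (309, -11, 16, -6, 36), (312, -8, 16, -7, 42), (315, -6, 17, -5, 46), (318, -3, 17, -5, 52), (321, 0, 17, -5, 48), (324, 2, 18, -5, 109), (327, 11, -10, -120, 231), (330, 8, 17, -13, 20)]
181 [(301, -18, 13, -7, 113), (304, -15, 13, -8, 14), (307, -13, 3, -48, 17), (310, -10, 2, -51, 10), (313, -7, 1, -57, 55), (316, -3, 0, -64, 81), (319, 0, -2, -73, 73), (322, 5, -14, -119, 161), (325, 9, -13, -120, 236), (328, 13, -13, -121, 232), (331, 9, 17, -6, 22), (334, 11, 17, -6, 72)]
183 [(299, -19, 11, -6, 99), (302, -17, 11, -6, 35), (305, -14, 7, -22, 23), (308, -12, 2, -43, 19), (311, -8, 1, -48, 12), (314, -5, -1, -56, 54), (317, -2, -3, -66, 72), (320, 3, -16, -119, 186), (323, 7, -17, -122, 233), (326, 11, -16, -120, 230
[... 4009 characters left out ...]
2, -16, -5, 29), (306, -10, -16, -6, 75), (313, -3, -18, -12, 24), (316, 0, -17, -11, 29), (319, 2, -16, -9, 29), (322, 5, -16, -9, 27), (325, 8, -15, -9, 29), (332, 14, -13, -5, 63), (335, 17, -13, -6, 28)]
215 [(301, -14, -19, -6, 103), (311, -5, -18, -7, 88), (314, -2, -17, -7, 27), (317, 1, -17, -7, 29), (320, 3, -17, -6, 27), (323, 6, -16, -6, 29), (326, 9, -16, -6, 76)]
217 [(311, -5, -19, -5, 100), (314, -2, -19, -5, 36), (317, 1, -19, -5, 39), (320, 4, -19, -6, 38), (323, 6, -18, -5, 35), (326, 9, -18, -6, 85)]
219 [(311, -4, -22, -7, 111), (314, -2, -21, -6, 29), (317, 1, -21, -6, 32), (320, 4, -20, -6, 32), (323, 7, -20, -6, 33), (326, 9, -20, -7, 78)]
221 [(310, -5, -22, -3, 165)]
```

Pen 1's cap sits at about (-12, -2, -36) mm from the mouth, just under the pads. It leans towards -x with its foot near +x on the floor, so it is wholly inside. I'll fetch pen 2 and feed it offset towards +x/+y.

Emit:
jog_arm(rows=[50,15,-2,0,0,50,30,-4,0,0,50,38,-4.5,0,0,50,38,-4.5,0,0,50,38,-4.5,0,0,50,38,-4.5,0,0,50,35,-4.5,0,0,50,18,-3,0,0,50,6,-0.8,0,0,50,0,0,0,0,50,0,0,0,0])

```text
time: 22.9
tool_pos: [0.4923, 0.239, 0.2546]
tool_rot: [-3.141, 0.001, 1.703]
contact_force: [-0.4, -0.5, 0.0]
opening: 0.0501
```

```bash
python3 pen.py p2
```

```text
[0.49256274 0.23875249 0.25471974] [-3.14093402e+00  5.07900407e-04  1.70236726e+00]
625 top centre [0.4833 0.301  0.0869] size [0.0249 0.0252 0.006 ] delta tool mm [ 63.   -0.9 167.8]
164 top centre [0.4918 0.2424 0.0882] size [0.0118 0.0119 0.0058] delta tool mm [ 3.800e+00 -1.000e-01  1.665e+02]
```

Emit:
jog_arm(rows=[50,3,0,20,0,50,0,0,35,0,50,0,0,40,0,50,0,0,40,0,50,0,0,33,0,50,0,0,17,0,50,0,0,6,0,50,0,0,0,0,30,0,0,0,0,12,0,0,0,0,8,0,0,0,0,8,0,0,0,0,8,0,0,0,0,8,0,0,0,0,8,0,0,0,0])

```text
time: 24.45
tool_pos: [0.4922, 0.2427, 0.0643]
tool_rot: [3.141, 0.0, 1.703]
contact_force: [-0.1, 0.6, 1.9]
opening: 0.0122
```

Emit:
jog_arm(rows=[8,0,0,-5,0,8,0,0,-15,0,8,0,0,-25,0,8,0,0,-35,0,8,0,0,-40,0,8,0,0,-40,0,8,0,0,-30,0,8,-15,2,0,0,8,-30,4,0,0,8,-38,5.5,0,0,8,-38,5.5,0,0,8,-38,5.5,0,0,8,-38,5.5,0,0,8,-32,4.5,0,0,8,-18,3,0,0,8,-6,1,0,0,8,0,0,0,0,8,0,0,0,0])

```text
time: 26.25
tool_pos: [0.5612, -0.0026, 0.2538]
tool_rot: [-3.141, -0.001, 1.704]
contact_force: [-0.5, 0.3, 0.4]
opening: 0.0124
```

```bash
python3 held.py
```

```text
[ 0.5612485  -0.00228857  0.25393814] 26.3 0.012308393221769682 to jar, tool mm [-5.9 -4.5 86.9]
49
174 3 [-3.7  4.  29.9] 176 6 [-0.7  4.2 35.1] 178 6 [-0.7  3.9 41.4] 180 6 [-0.6  3.7 47.6] 182 4 [-0.4  4.8 52.4]
```

Pen 2 is vertical. I'll nudge it 1.5 mm and lower to just above the mouth.

Emit:
jog_arm(rows=[8,-1.5,0,15,0,8,0,0,15,0,8,0,0,15,0,8,0,0,15,0,8,0,0,12,0,8,0,0,7,0,8,0,0,0,0])

```text
time: 27.0
tool_pos: [0.5613, -0.0043, 0.1743]
tool_rot: [-3.14, -0.0, 1.704]
contact_force: [-0.3, 0.2, -0.4]
opening: 0.0124
```

Emit:
jog_arm(rows=[16,0,0,0,0,24,0,0,0,0,30,0,0,0,0,30,0,0,0,0,30,0,0,-20,0,40,0,0,-35,0,50,0,0,-30,0,50,0,0,0,0,50,0,0,0,0])

```text
time: 27.9
tool_pos: [0.562, -0.0049, 0.2605]
tool_rot: [3.14, 0.0, 1.703]
contact_force: [-0.2, -0.4, 0.2]
opening: 0.0498
```

Run:
```python
from h import *
snap('wrist','n2'); im,W,_,_=cloud('n2'); L=(W-[.5575,-.0087,.166])*1000
r=np.linalg.norm(L[...,:2],axis=-1)
k=(r<12)&(L[...,2]>-2)&(L[...,2]<70); print('anything standing above mouth',k.sum())
k=(r<10)&(L[...,2]<-3)&(L[...,2]>-130)
print('hole: count',k.sum(),'z percentiles',np.percentile(L[...,2][k],[0,1,50,95,99,100]).round(0))
z=L[...,2]; 
snap('scene','fin'); im2,W2,_,_=cloud('fin')
a=cv2.resize(im2[150:270,170:375],None,fx=3.8,fy=3.8,interpolation=2)[:,:780]; b=cv2.resize(im[150:240,260:380],None,fx=1.6,fy=1.6,interpolation=2)
a[:b.shape[0],-b.shape[1]:]=b; cv2.imwrite('pics/fin.png',a[...,::-1])
x,y,zz=W2[...,0],W2[...,1],W2[...,2]; rr=np.hypot(x-.5575,y+.0087);q=(rr>.029)&(rr<.036)&(zz>.15)&(zz<.19); print('rim z',np.median(zz[q]))
```

```text
anything standing above mouth 0
hole: count 231 z percentiles [-66. -64. -39. -35. -35. -34.]
rim z 0.1666462126065515
```

View pics/fin.png

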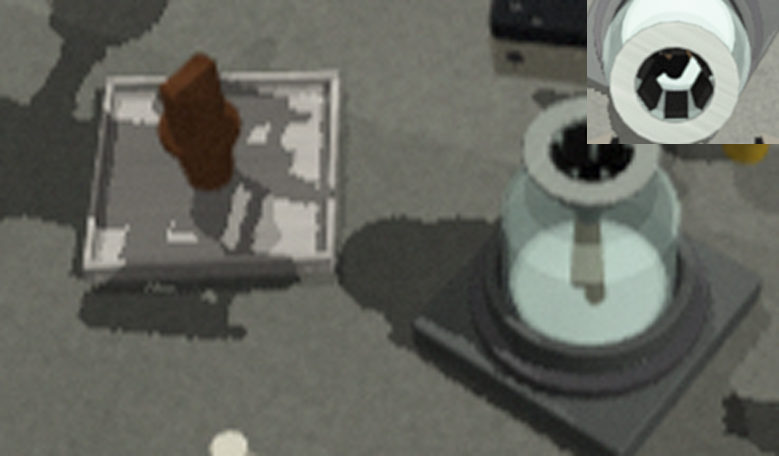

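Both pens stand inside the jar. The tops are about 34 mm below the mouth, the stopper stands in the tray, the jar is down and the gripper is clear. Handing in.

```bash
python3 -c "from cell import *; print(hand_in())"
```

```text
the job is handed in; nothing more can be done
None
```

Both pens are inside the jar and the stopper is in the tray. I handed the job in at about 28 s of robot time; no verdict is reported.

- **Stopper:** I gripped the plate by its narrow edges so it could pivot, and rocked it about 9–10 mm each way, three times or more per side, while easing it up. It came free with the jar down. I set it in the tray with gentle contact and let go.
- **Pens:** I fed them one at a time through the neck. The second went in a few millimetres off-centre to clear the first.

**Last checks:**
- **Jar:** the rim height matched its starting value (0.1666 against 0.1665 m), so it is down in its cradle.
- **Pens:** nothing stands above the mouth, and the cap tops visible through the hole are about 34 mm below it.
- **Stopper:** it stands upright in the tray, about at its centre.
- **Gripper:** it hangs free above the jar, touching nothing.
- **Burnisher:** it was still in its rack hole after both pens were approached. I did not look at it again after lifting the second pen.
- **Glue and putty plate:** I did not go near them, and did not measure them again at the end.

**Disagreements:** my depth fits of the disc's tilt while rocking were noisy and contradicted each other. I judged the swing from how far the tool moved and from the pictures instead.

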